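Stack the graphite marver plates

ROBOT

A 6-joint arm with a two-finger parallel gripper is mounted at the origin on a cart in front of the work surface, level with it; the furniture and walls round the work are solid. World frame = base frame: x ahead of the robot, y to its left, z up, the work surface at z = 0. Lengths are in mm, angles in rad, forces in N, time in s.
With the tool pointing down it reaches from about 350 to 975 mm from the base axis. Payload 7.1 kg.
Tool frame: the origin (TCP) lies between the finger pads; the fingertips stand 17 mm ahead of it and the grasp point (between the pads) lies 2 mm behind it; z points along the fingers, y is the line along which they close (so a half turn about z gives the same grasp; the last joint's range is limited). The gripper opens to 88 mm and grips with 3 to 60 N. Pads are 20 mm wide; open, the fingers measure 115 mm over their backs; the gripper's body (75 mm by 178 mm) begins 61 mm behind the grasp point.
Start: joints at [-1.286, 0.423, 1.63, -0, 1.089, -0.019], TCP at [186.986, -596.357, 239.675] pointing down, gripper open.
Joint ranges: [-3, 3], [-0.9, 2.11], [0.09, 2.58], [-1.31, 4.45], [0.11, 2.69], [-2.54, 2.54]. Speed limits (rad/s): [2.39, 2.39, 3.01, 3.14, 3.14, 3.14].

INTERFACE

Orientations are given as a unit quaternion [w, x, y, z].
In Python, from workcell import bot gives the robot as it stands. The module is installed in compiled form; this text tells all that it offers.
- The arm moves only by the shell command python3 -m inch 'ROWS' [OPENING] [FORCE]. ROWS is JSON, a list of rows, each an object of numbers: "dx", "dy", "dz": the shift along the tool's x, y, z scaled (see below); "roll": the turn about the tool's z scaled (see below). In form: [{"dx": .., "dy": .., "dz": .., "roll": ..}, ...]. A call has 1 to 8 rows; each row is the pose to reach, as a shift and turn from the pose commanded when the call began, along the tool's axes at that moment; what a row does not reach only later rows make up. The controller multiplies each number of a shift by 15 cm and each number of a turn by 60 degrees. A row lasts 1/8 s, in which the tool goes at most 62.5 mm and 10.7 degrees, less where a joint would pass 70% of its speed; a pose out of reach is approached as far as the arm can. A call with a number of a shift or a turn outside -1 to 1 is refused whole. A call with a gripper value outside its range is refused whole. OPENING is the opening, from -1 (shut) to 1 (fully open), set as the call begins (- or left out, the last holds). The fingers move at their own pace and stop on an object; FORCE is the grip in N (left out, the last holds). Time passes only in rows, so rows that repeat a pose let the fingers close. It gives the time, the measured TCP pose, the force, the opening and the grip force at its end, in the units of the state.
- bot.read_state(): the state, without advancing time (a new reading comes with each control period).
- bot.read_camera(name): name is "side" or "top"; returns a dict with "color" (480x640x3 uint8, red, green, blue), "camera_matrix" (3x3 intrinsics, pixels), "world_from_camera" (4x4, takes a point from camera to world coordinates). Camera axes: x right, y down, z forward; pixel columns grow to the right and rows downward; lengths in mm; the calibration is good to about 2 mm. A picture is of the moment at which its call begins. There is no depth.
- bot.hand_in(): hands the job in; it is judged then, once.
The state is a dict: "time": time; "qpos": joint angles; "qd": joint speeds; "joint_torque": joint torques, N m; "position": TCP position; "ee_rot": TCP orientation; "contact_force": force on the tool from outside, world axes, zero at the start; "ft_torque": the same for the moment, N m; "opening": opening from 0.0 (shut) to 1.0 (fully open); "finger_force": force on a finger pad.
Only numpy, scipy, OpenCV 4.12 (cv2) and the standard library are available. Lean on these libraries where they do the work, as an engineer would, in place of code of your own. Each camera call takes 0.05 s, during which the arm holds its last target. There are 200 camera calls.

TASK

Stack the other two graphite plates on the one that lies on the plywood board, so that all three make one square pile with flush edges, long sides together; either may go on first. Do not shift the bottom plate. The plate that stands on edge in the wooden rack must first be laid on the sloping wooden rest, against its lip, and let go there, then be taken again another way and laid flat on the pile; leave the jar, the tin and the matchbox where they are.

Things in the scene. Friction and masses are not known exactly. Their poses are not given: they have to be found in the camera images.
- plate_bottom: dark grey graphite plate, 80 x 60 x 12 mm, loose, lying flat on the plywood board. Origin at the centre of the plate; x along the 80 mm, y along the 60 mm, z through the 12 mm thickness. All three plates are alike (fine grooves on both faces, about 0.11 kg) and either end or face may lead.
- plate_flat: identical graphite plate lying flat on the bench by itself, long side roughly away from the robot; same axes, origin at its centre (6 mm above the bench)
- plate_edge: identical graphite plate standing in the middle slot of the rack, its 80 mm side upright, faces towards and away from the robot; same axes (x vertical at the start), origin at its centre, 48 mm above the bench; top end at 88 mm
- rack: fixed light wooden rack, 78 x 66 mm, with three open slots 14.5 mm wide across it; slot floor 8 mm and slot walls (46 mm long) 37 mm above the bench. Origin: centre of its underside; x is the direction in which the slots follow one another, roughly away from the robot
- rest: fixed wooden sloping rest, 86 x 70 mm foot, 72 mm high. A support 40 mm wide and 46 mm long falls at 35 degrees from the horizontal towards the rest's +x (away from the robot), with a lip 9 mm proud of it across its low end. A plate lies on it lengthwise against the lip: its upper 34 mm overhang the support's top end and its sides overhang by 10 mm each. Origin: centre of its underside; z up
- rest_seat (a point): where the centre of a plate lies when it is seated on the rest against the lip, (-11, 0, 70) mm in the rest's frame; axes as the rest's
- rest_corner (a point): inner corner between the rest's sloping surface and its lip, mid-width, (19, 0, 42) mm in the rest's frame; axes as the rest's
- board: fixed plywood board 110 x 90 x 10 mm under the bottom plate, long side roughly away from the robot; origin: centre of its underside
- jar: small plastic jar with a white lid, 45 mm wide, 51 mm high, bystander; origin at its underside
- tin: round flat tin, 62 mm wide, 27 mm high, bystander; origin at its underside
- matches: matchbox 36 x 53 x 15 mm, bystander; origin at its underside

How it is judged (in metres and radians):
On the way:
1. the plate from the rack lies on the sloping rest, let go (distance between plate_edge and rest_seat below 0.03 m and contact force between plate_edge and rest above 0.2 N and contact force between plate_edge and the fingers below 0.05 N and linear speed of plate_edge below 0.03 m/s), for 0.3 s.
At the end, for the whole second after the job is handed in: the two other plates lie flat at rest on the bottom plate, one on the other in either order, each with its centre within 6 mm of the bottom plate's centre (seen from above) and its long side within 0.1 rad of the bottom plate's; the bottom plate still lies flat within 15 mm of where it started (((horizontal distance between each of plate_flat, plate_edge and plate_bottom below 0.006 m and z of plate_flat in the frame of plate_bottom between 0.009 and 0.015 m and angle between the x axis of each of plate_flat, plate_edge and the x axis of plate_bottom, either way round below 0.1 rad and angle between the z axis of each of plate_flat, plate_edge and the z axis of plate_bottom, either way round below 0.1 rad and linear speed of each of plate_flat, plate_edge below 0.02 m/s and z of plate_edge in the frame of plate_bottom between 0.021 and 0.027 m) or (horizontal distance between each of plate_edge, plate_flat and plate_bottom below 0.006 m and z of plate_edge in the frame of plate_bottom between 0.009 and 0.015 m and angle between the x axis of each of plate_edge, plate_flat and the x axis of plate_bottom, either way round below 0.1 rad and angle between the z axis of each of plate_edge, plate_flat and the z axis of plate_bottom, either way round below 0.1 rad and linear speed of each of plate_edge, plate_flat below 0.02 m/s and z of plate_flat in the frame of plate_bottom between 0.021 and 0.027 m)) and distance of plate_bottom from where it was at the start of the episode below 0.015 m and linear speed of plate_bottom below 0.02 m/s and angle between plate_bottom's own z axis and vertical below 0.05 rad); the robot touches nothing.
It fails at once if the jar, tin or matchbox is moved by more than 30 mm (distance of any of jar, tin, matches from where it was at the start of the episode above 0.03 m).
It also fails if it takes over 67 s, if anything falls off the work surface, if the arm or the gripper's body presses on something with over 40 N, if the wrist force passes 120 N, or if a joint passes its speed limit or range.

## Working session

There is one attempt and no reset: what is moved stays moved. The work goes in short steps, Python scripts to look and compute and a shell command to move; the robot and the scene stay as the last step left them, time stands still between calls to the robot, and variables do not carry over. Pictures are saved under pics/ and viewed, at most 10 in all, crops included, and the job is handed in when it is done.

```bash
mkdir -p pics
python3 - <<'E'
from workcell import bot
import cv2,numpy as np
s=bot.read_state();print(s)
for n in("top","side"):
    c=bot.read_camera(n);cv2.imwrite(f"pics/{n}0.png",c["color"][:,:,::-1]);print(n,c["camera_matrix"].tolist(),np.round(c["world_from_camera"],4).tolist())
E
```

```text
{'time': 0.0, 'qpos': array([-1.28603311e+00,  4.23846100e-01,  1.63065122e+00,  3.33217077e-06,
        1.08855978e+00, -1.90036342e-02]), 'qd': array([-8.56033740e-04, -1.21370282e-04, -9.87795643e-05, -4.58926760e-04,
        1.18813870e-03,  7.49964834e-04]), 'joint_torque': array([-1.36541836e-03, -5.44625688e+01, -2.73658347e+01,  6.40685298e-02,
        2.26576289e-02, -7.03683486e-05]), 'position': array([ 186.83084485, -595.89877181,  238.91361051]), 'ee_rot': array([-7.25964593e-04,  9.88487721e-01,  1.51299336e-01, -9.55491877e-05]), 'contact_force': array([-0.34307807, -0.32150149,  0.18307839]), 'ft_torque': array([0.02950516, 0.0036669 , 0.00945247]), 'finger_force': 0.0, 'opening': 0.999155403753867}
top [[559.0942863993452, 0.0, 315.4363946483003], [0.0, 559.0942863993452, 238.9118741102899], [0.0, 0.0, 1.0]] [[-0.0219, -0.9836, 0.179, 387.4987], [-0.9997, 0.0201, -0.0121, 4.2579], [0.0083, -0.1792, -0.9838, 1228.131], [0.0, 0.0, 0.0, 1.0]]
side [[439.0820596470579, 0.0, 323.21140356041326], [0.0, 439.0820596470579, 240.68359195736662], [0.0, 0.0, 1.0]] [[0.893, -0.3081, 0.3282, 324.1981], [-0.4496, -0.5747, 0.6838, -591.9063], [-0.0221, -0.7581, -0.6517, 618.2474], [0.0, 0.0, 0.0, 1.0]]
```

View pics/top0.png

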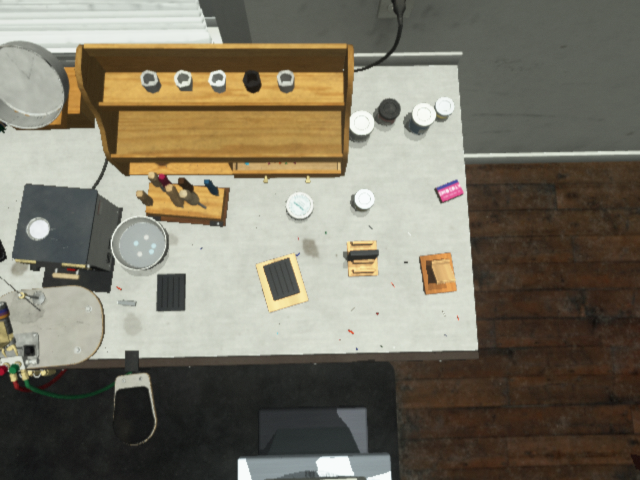

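View pics/side0.png

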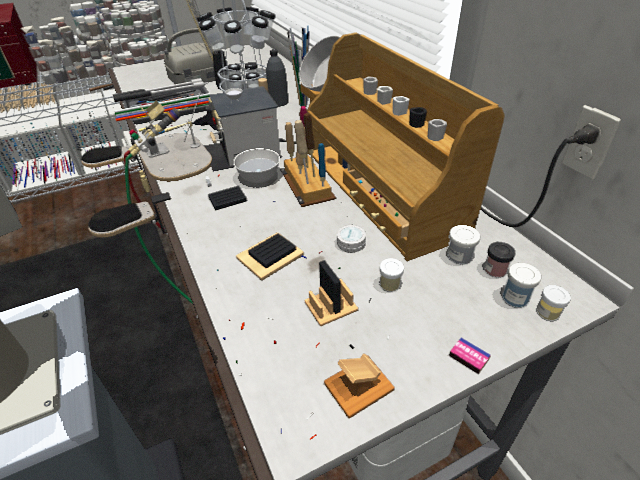

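The top view shows the loose plate at (171,292), the board with the bottom plate at (283,279), the rack with the upright plate at (363,257), the rest at (438,273), the tin at (299,206), the jar at (363,200) and the matches at (449,191). The side view shows the same set, and the rest falls away from the robot.

```bash
cat > h.py <<'E'
from workcell import bot
import cv2,numpy as np
def cam(n):
    c=bot.read_camera(n);return c["color"],c["camera_matrix"],c["world_from_camera"]
def ray(c,uv,z):
    d=c[2][:3,:3]@np.linalg.inv(c[1])@np.array([uv[0],uv[1],1.]);o=c[2][:3,3];return o+d*(z-o[2])/d[2]
def proj(c,p):
    q=c[1]@(np.linalg.inv(c[2])@np.append(p,1))[:3];return q[:2]/q[2]
def cont(m,roi):
    x0,y0,x1,y1=roi;k=np.zeros(m.shape,np.uint8);k[y0:y1,x0:x1]=m[y0:y1,x0:x1]
    k=cv2.morphologyEx(k,cv2.MORPH_CLOSE,np.ones((3,3)))
    cs=cv2.findContours(k,cv2.RETR_EXTERNAL,cv2.CHAIN_APPROX_NONE)[0]
    return max(cs,key=cv2.contourArea)[:,0,:]
def rect(c,m,roi,z):
    k=cont(m,roi);w=np.array([ray(c,p,z)[:2] for p in k],np.float32)
    (cx,cy),(w1,h1),a=cv2.minAreaRect(w)
    if w1<h1: w1,h1,a=h1,w1,a+90
    a=(a+90)%180-90
    return [round(float(v),1) for v in (cx,cy,w1,h1,a)]
E
python3 - <<'E'
from h import *
T=cam("top");S=cam("side")
for nm,C,rois in(("top",T,dict(flat=(150,265,195,318,12),bottom=(258,250,308,308,22),edge=(344,235,380,272,88))),("side",S,dict(flat=(200,180,252,214,12),bottom=(240,228,300,270,22),edge=(312,255,345,315,88)))):
    g=C[0].astype(int);dark=((g.max(2)<70)*255).astype(np.uint8);hsv=cv2.cvtColor(C[0],cv2.COLOR_RGB2HSV)
    for k,r in rois.items():
        print(nm,k,rect(C,dark,r[:4],r[4]))
    wood=((hsv[:,:,1]>70)*255).astype(np.uint8)
    if nm=="top":
        print("board",rect(C,((hsv[:,:,1]>50)|(dark>0)).astype(np.uint8)*255,(250,245,315,318),10))
        print("rest foot z0..",rect(C,wood,(410,245,465,300),8))
        print("rack",rect(C,wood,(340,232,385,285),37))
a=cv2.resize(T[0][225:305,335:465],None,fx=6,fy=6,interpolation=cv2.INTER_CUBIC)
cv2.imwrite("pics/c1.png",a[:,:,::-1])
b=cv2.resize(S[0][250:420,295:405],None,fx=3.5,fy=3.5,interpolation=cv2.INTER_CUBIC)
cv2.imwrite("pics/c2.png",b[:,:,::-1])
E
```

```text
top flat [497.7, 305.4, 75.9, 58.2, -0.4]
top bottom [542.5, 78.3, 13.9, 2.1, 17.7]
top edge [556.2, -104.0, 60.0, 14.6, 88.8]
board [516.2, 61.2, 110.7, 99.7, 15.0]
rest foot z0.. [527.8, -277.3, 86.2, 70.7, 5.7]
rack [542.0, -109.9, 63.7, 39.0, -88.9]
side flat [496.7, 297.2, 78.9, 71.6, 0.1]
side bottom [519.3, 57.7, 82.7, 66.7, 16.7]
side edge [551.4, -141.6, 118.5, 32.9, 83.4]
```

View pics/c1.png

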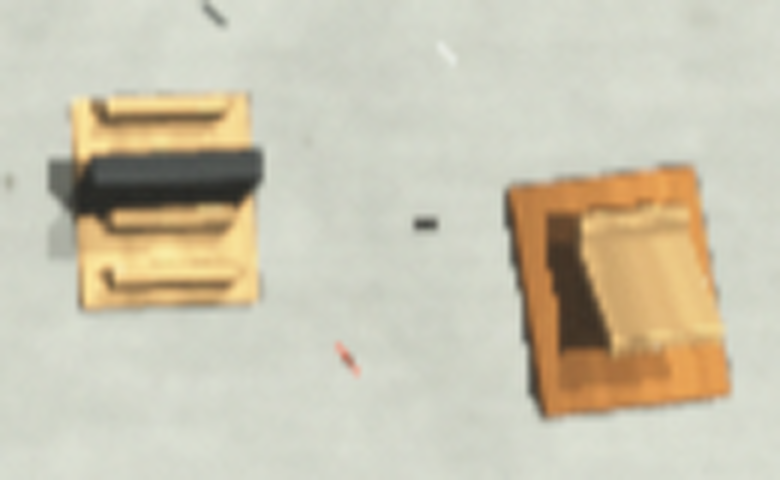

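View pics/c2.png

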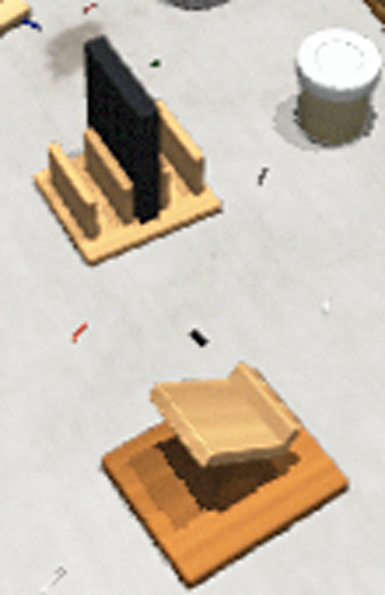

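The crops show the upright plate across the middle slot, with its top at about (175,175) in c1. The rest's foot outline is complete, with its support shifted right by height parallax. Next I'll refine the bottom plate, the rack plate and the rest.

Run:
```python
from h import *
T=cam("top");S=cam("side")
for nm,C,rois in(("top",T,dict(flat=(150,265,195,318,12),bottom=(256,248,310,310,22),edge=(340,230,386,272,88))),("side",S,dict(bottom=(236,224,304,274,22),flat=(200,180,252,214,12)))):
    hsv=cv2.cvtColor(C[0],cv2.COLOR_RGB2HSV)
    for t in (80,100,120):
        m=((hsv[:,:,2]<t)*255).astype(np.uint8)
        for k,r in rois.items():
            print(nm,t,k,rect(C,m,r[:4],r[4]))
    if nm=="top":
        w=((hsv[:,:,1]>70)*255).astype(np.uint8)
        for z in(0,8): print("rest",rect(C,w,(410,245,465,300),z))
        w=((hsv[:,:,1]>45)*255).astype(np.uint8)|m
        print("rack",rect(C,w,(344,232,385,285),8))
# check: project predicted features
r=np.radians(5.7)
def rest(p):
    return np.array([527.8+np.cos(r)*p[0]-np.sin(r)*p[1],-277.3+np.sin(r)*p[0]+np.cos(r)*p[1],p[2]])
for p in((24.2,20,49.4),(24.2,-20,49.4),(-18.7,20,68.4),(-18.7,-20,68.4)): print(p,proj(T,rest(p)).round(1),proj(S,rest(p)).round(1))
e=proj(S,np.array([556,-104-30,88]));print("edge top R",e, proj(S,np.array([556,-104+30,88])))
print([ray(T,(320,v),0)[0] for v in(352,175)])
for uv,z in(((299,205),27),((363,199),51),((449,190),15)):print(ray(T,uv,z))
```

```text
top 80 flat [498.4, 306.2, 77.4, 58.4, 1.2]
top 80 bottom [519.5, 69.0, 74.2, 49.7, 15.4]
top 80 edge [557.2, -104.0, 64.1, 16.7, 88.8]
top 100 flat [498.2, 306.2, 79.3, 58.5, 1.2]
top 100 bottom [520.6, 65.6, 77.2, 56.8, 17.5]
top 100 edge [558.1, -104.2, 65.1, 20.9, -88.8]
top 120 flat [498.4, 306.3, 78.2, 61.6, -1.1]
top 120 bottom [520.6, 65.6, 78.5, 58.2, 17.5]
top 120 edge [556.3, -103.4, 70.9, 25.3, -88.0]
rest [528.9, -279.4, 86.8, 71.2, 5.3]
rest [527.9, -277.6, 86.2, 70.7, 5.3]
rack [564.7, -111.0, 78.9, 75.8, 1.6]
side 80 bottom [519.3, 57.7, 82.7, 66.8, 16.7]
side 80 flat [496.4, 297.3, 79.0, 72.1, -0.3]
side 100 bottom [519.5, 57.8, 84.5, 66.8, 16.7]
side 100 flat [496.8, 297.5, 80.6, 72.7, 0.6]
side 120 bottom [519.4, 58.1, 84.5, 67.4, 16.9]
side 120 flat [496.8, 298.1, 81.1, 73.8, -0.6]
(24.2, 20, 49.4) [430.8 260.7] [363.9 350. ]
(24.2, -20, 49.4) [449.3 258.4] [380.1 369. ]
(-18.7, 20, 68.4) [435.9 279.6] [340.9 355.8]
(-18.7, -20, 68.4) [454.8 277.3] [356.8 375.9]
edge top R [330.87284981 280.97181535] [315.20024449 259.32394975]
[np.float64(363.29254264264125), np.float64(758.9020690795917)]
[682.9039134   24.10117956  27.        ]
[ 687.61969554 -115.33735774   51.        ]
[ 713.77734094 -313.02965974   15.        ]
```

Run:
```python
from h import *
T=cam("top");S=cam("side")
def tri(a,b):
    P=[c[1]@np.linalg.inv(c[2])[:3] for c in(T,S)]
    X=cv2.triangulatePoints(P[0],P[1],np.array(a,float).reshape(2,1),np.array(b,float).reshape(2,1))[:,0];X=X[:3]/X[3]
    return X.round(1),(proj(T,X)-a).round(1),(proj(S,X)-b).round(1)
t=lambda u,v:(335+u/6-.4,225+v/6-.4)
s=lambda u,v:(295+u/3.5-.4,250+v/3.5-.4)
print("edge farL",tri(t(92,155),s(103,36)));print("edge farR",tri(t(262,150),s(158,105)))
print("lip L",tri(t(583,207),s(243,365)));print("lip R",tri(t(690,203),s(300,437)))
print("up L",tri(t(612,345),s(152,387)));print("up R",tri(t(723,325),s(205,462)))
print("footNL",tri(t(545,415),s(105,463)));print("footNR",tri(t(730,392),s(190,580)));print("footFR",tri(t(695,167),s(347,485)))
print("rackNL",tri(t(85,307),s(36,180)));print("rackNR",tri(t(258,300),s(92,262)));print("rackFR",tri(t(248,93),s(220,207)))
```

```text
edge farL (array([569.8, -80.7,  86. ]), array([ 0. , -0.1]), array([-0.1,  0. ]))
edge farR (array([ 569.8, -139.1,   89.1]), array([ 0. , -0.1]), array([-0.1,  0. ]))
lip L (array([ 552.1, -258.1,   43.2]), array([-0.3,  0.9]), array([ 2. , -0.6]))
lip R (array([ 554.5, -297.8,   39.3]), array([-0.1,  0.3]), array([ 0.8, -0.2]))
up L (array([ 502.1, -261.3,   63.7]), array([-0. ,  0.2]), array([ 0.4, -0.1]))
up R (array([ 507.4, -300.9,   60.7]), array([-0.2,  0.8]), array([ 1.8, -0.5]))
footNL (array([ 483.6, -249.5,    1.9]), array([ 0. , -0.1]), array([-0.1,  0. ]))
footNR (array([ 489.9, -316.7,    5.7]), array([-0. ,  0.1]), array([ 0.2, -0. ]))
footFR (array([ 573.2, -309.6,    4.2]), array([-0.1,  0.2]), array([ 0.4, -0.1]))
rackNL (array([526.9, -82.5,   1.6]), array([ 0. , -0.1]), array([-0.2,  0.1]))
rackNR (array([ 528.1, -146.2,    2.8]), array([ 0. , -0.2]), array([-0.4,  0.1]))
rackFR (array([ 604.5, -145.4,    2.9]), array([-0.1,  0.2]), array([ 0.5, -0.1]))
```

```bash
cat > go.py <<'E'
from h import *
import sys
from scipy.spatial.transform import Rotation as R
def rel(x,y,z,yaw=None):
    s=bot.read_state();q=s["ee_rot"];r=R.from_quat([q[1],q[2],q[3],q[0]]).as_matrix()
    cy=np.degrees(np.arctan2(r[1,0],r[0,0]))
    d=r.T@(np.array([x,y,z])-s["position"])/150
    ro=0 if yaw is None else ((cy-yaw+90)%180-90)/60
    print("at",s["position"].round(1),"yaw",round(cy,1),"q",s["qpos"].round(2),"t",round(s["time"],2),"open",round(s["opening"],3),"F",s["contact_force"].round(1),round(s["finger_force"],1),"| REL",d.round(3),"roll",round(ro,3))
if __name__=="__main__":
    rel(*map(float,sys.argv[1:]))
E
python3 go.py 430 -300 240; python3 go.py 498 305 150 0
```

```text
at [ 187.  -596.3  239.6] yaw 17.4 q [-1.29  0.42  1.63 -0.    1.09 -0.02] t 0.4 open 1.001 F [ 0.1 -0.3 -0. ] 0.0 | REL [ 2.137 -1.4   -0.003] roll 0
at [ 187.  -596.3  239.6] yaw 17.4 q [-1.29  0.42  1.63 -0.    1.09 -0.02] t 0.4 open 1.001 F [ 0.1 -0.3 -0. ] 0.0 | REL [ 3.776 -5.113  0.598] roll 0.29
```

```bash
R='[{"dx":1,"dy":-0.7},{"dx":1,"dy":-0.7},{"dx":1,"dy":-0.7},{"dx":1,"dy":-0.7}]'
python3 -m inch '[{"dx":1,"dy":-0.7},{"dx":1,"dy":-0.7},{"dx":1,"dy":-0.7}]' && python3 -m inch '[{"dx":1,"dy":-0.7},{"dx":1,"dy":-0.7},{"dx":1,"dy":-0.7}]' && python3 -m inch '[{"dx":0.41,"dy":-0.93},{"dx":0.41,"dy":-0.93},{"dx":0.41,"dy":-0.93}]' && python3 -m inch '[{"dx":0.41,"dy":-0.93},{"dx":0.41,"dy":-0.93},{"dx":0.41,"dy":-0.93}]' ; python3 go.py 498 305 150 0
```

```text
at [ 187.  -596.3  239.6] yaw 17.4 q [-1.29  0.42  1.63 -0.    1.09 -0.02] t 0.4 open 1.001 F [ 0.1 -0.3 -0. ] 0.0 | REL [ 3.776 -5.113  0.598] roll 0.29validation failed for argument at $[0]...
```

```bash
python3 -m inch '[{"dx":1,"dy":-0.7,"dz":0,"roll":0},{"dx":1,"dy":-0.7,"dz":0,"roll":0},{"dx":1,"dy":-0.7,"dz":0,"roll":0}]' && python3 -m inch '[{"dx":1,"dy":-0.7,"dz":0,"roll":0},{"dx":1,"dy":-0.7,"dz":0,"roll":0},{"dx":1,"dy":-0.7,"dz":0,"roll":0}]' ; python3 go.py 498 305 150 0
```

```text
time: 0.78
position: [299.5, -449.8, 239.7]
ee_rot: [0.0, 0.989, 0.151, 0.0]
contact_force: [0.3, -1.0, 0.7]
opening: 1.001
finger_force: 0.0
time: 1.15
position: [411.5, -304.5, 240.0]
ee_rot: [0.0, 0.988, 0.151, 0.0]
contact_force: [0.5, -0.4, -0.3]
opening: 1.0
finger_force: 0.0
at [ 411.5 -304.5  240. ] yaw 17.4 q [-0.66  0.26  1.88  0.    1.01  0.61] t 1.15 open 1.0 F [ 0.5 -0.4 -0.3] 0.0 | REL [ 1.766 -3.705  0.599] roll 0.29
```

```bash
for i in 1; do python3 -m inch '[{"dx":0.44,"dy":-0.92,"dz":0,"roll":0},{"dx":0.44,"dy":-0.92,"dz":0,"roll":0},{"dx":0.44,"dy":-0.92,"dz":0,"roll":0}]' ; python3 -m inch '[{"dx":0.44,"dy":-0.92,"dz":0,"roll":0},{"dx":0.44,"dy":-0.92,"dz":0,"roll":0},{"dx":0.44,"dy":-0.92,"dz":0,"roll":0}]'; python3 -m inch '[{"dx":0.44,"dy":-0.92,"dz":0,"roll":0},{"dx":0.44,"dy":-0.92,"dz":0,"roll":0},{"dx":0.44,"dy":-0.92,"dz":0,"roll":0}]'; python3 -m inch '[{"dx":0.44,"dy":-0.92,"dz":0.4,"roll":0.1},{"dx":0.44,"dy":-0.92,"dz":0.4,"roll":0.2},{"dx":0.44,"dy":-0.92,"dz":0.4,"roll":0.29},{"dx":0.44,"dy":-0.92,"dz":0.4,"roll":0.29}]'; done | grep pos ; python3 go.py 498 305 80 0;python3 go.py 498 305 20 0
```

```text
position: [432.0, -152.1, 239.8]
position: [453.9, -0.8, 240.0]
position: [475.8, 150.9, 239.9]
position: [496.7, 301.4, 178.4]
at [496.7 301.4 178.4] yaw 0.2 q [0.52 0.44 1.77 0.   0.93 2.09] t 2.77 open 1.002 F [ 0.8 -0.5  0.2] 0.0 | REL [ 0.01  -0.025  0.656] roll 0.003
at [496.7 301.4 178.4] yaw 0.2 q [0.52 0.44 1.77 0.   0.93 2.09] t 2.77 open 1.002 F [ 0.8 -0.5  0.2] 0.0 | REL [ 0.01  -0.025  1.056] roll 0.003
```

```bash
(python3 -m inch '[{"dx":0.01,"dy":-0.025,"dz":0.4,"roll":0},{"dx":0.01,"dy":-0.025,"dz":0.7,"roll":0},{"dx":0.01,"dy":-0.025,"dz":0.9,"roll":0},{"dx":0.01,"dy":-0.025,"dz":0.9,"roll":0}]'; python3 -m inch '[{"dx":0,"dy":0,"dz":0.1,"roll":0},{"dx":0,"dy":0,"dz":0.156,"roll":0},{"dx":0,"dy":0,"dz":0.156,"roll":0}]'; python3 -m inch '[{"dx":0,"dy":0,"dz":0,"roll":0},{"dx":0,"dy":0,"dz":0,"roll":0},{"dx":0,"dy":0,"dz":0,"roll":0},{"dx":0,"dy":0,"dz":0,"roll":0},{"dx":0,"dy":0,"dz":0,"roll":0},{"dx":0,"dy":0,"dz":0,"roll":0}]' -1 20) | egrep 'pos|force|open' ; python3 go.py 498 305 20 0
python3 - <<'E'
from h import *
c=cam("side");cv2.imwrite("pics/g1.png",cv2.resize(c[0][110:290,150:390],None,fx=3,fy=3)[:,:,::-1])
E
```

```text
position: [497.4, 301.3, 43.2]
contact_force: [0.1, 0.1, -0.2]
opening: 1.003
finger_force: 0.0
position: [498.6, 303.1, 21.3]
contact_force: [-0.2, -0.5, 0.1]
opening: 1.0
finger_force: 0.0
position: [498.9, 303.3, 21.5]
contact_force: [-0.7, -0.2, 4.2]
opening: 0.682
finger_force: 20.0
at [498.9 303.3  21.5] yaw 0.0 q [0.53 0.68 1.82 0.   0.64 2.1 ] t 4.4 open 0.682 F [-0.7 -0.2  4.2] 20.0 | REL [-0.006 -0.011  0.01 ] roll 0.0
```

View pics/g1.png

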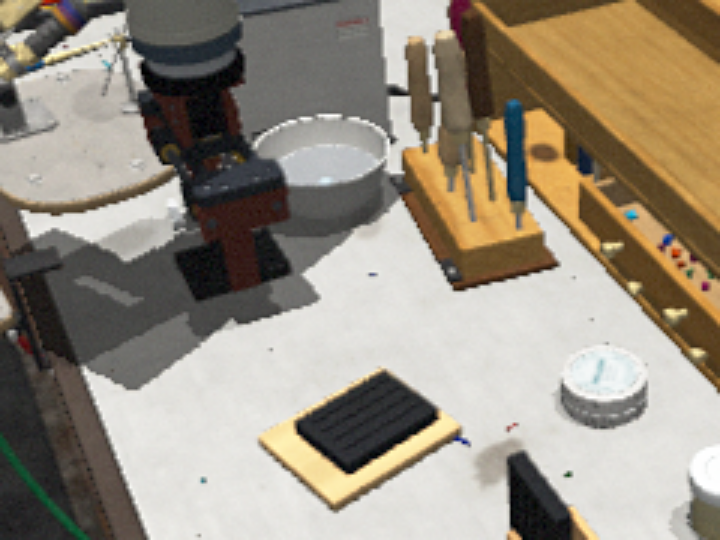

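The plate is gripped across its 60 mm (opening 0.682). The pile plate lies clear on the board at crop pixel (367,420). Now lift and carry.

```bash
(python3 -m inch '[{"dx":0,"dy":0,"dz":-0.3,"roll":0},{"dx":0,"dy":0,"dz":-0.55,"roll":0},{"dx":0,"dy":0,"dz":-0.55,"roll":0}]'; python3 -m inch '[{"dx":0.07,"dy":0.3,"dz":0,"roll":-0.1},{"dx":0.07,"dy":0.6,"dz":0,"roll":-0.2},{"dx":0.07,"dy":0.8,"dz":0,"roll":-0.28},{"dx":0.07,"dy":0.8,"dz":0,"roll":-0.28}]') | egrep 'pos|force|open' ; python3 go.py 520 62 60 17
```

```text
position: [500.3, 304.1, 106.2]
contact_force: [1.2, 0.6, -0.7]
opening: 0.679
finger_force: 20.0
position: [508.1, 181.2, 102.3]
contact_force: [0.5, 0.2, -0.9]
opening: 0.679
finger_force: 20.0
at [508.1 181.2 102.3] yaw 16.6 q [ 0.32  0.5   1.9  -0.    0.74  1.6 ] t 5.33 open 0.679 F [ 0.5  0.2 -0.9] 20.0 | REL [-0.15   0.784  0.283] roll -0.006
```

Hover 12 mm above the pile first and check alignment with the cameras.

```bash
(python3 -m inch '[{"dx":-0.07,"dy":0.4,"dz":0,"roll":-0.006},{"dx":-0.15,"dy":0.784,"dz":0.1,"roll":-0.006},{"dx":-0.15,"dy":0.784,"dz":0.283,"roll":-0.006},{"dx":-0.15,"dy":0.784,"dz":0.283,"roll":-0.006},{"dx":-0.15,"dy":0.784,"dz":0.283,"roll":-0.006}]') | egrep 'pos|force|open' ; python3 go.py 520 62 45 17
python3 - <<'E'
from h import *
c=cam("side");t=cam("top")
a=cv2.resize(c[0][215:285,230:315],None,fx=7,fy=7,interpolation=cv2.INTER_CUBIC)
cv2.imwrite("pics/g2.png",a[:,:,::-1])
E
```

```text
position: [521.8, 65.1, 61.3]
contact_force: [-0.4, 0.8, -0.5]
opening: 0.678
finger_force: 20.0
at [521.8  65.1  61.3] yaw 17.2 q [0.1  0.56 1.94 0.   0.64 1.37] t 5.95 open 0.678 F [-0.4  0.8 -0.5] 20.0 | REL [-0.018  0.017  0.109] roll 0.004
```

View pics/g2.png

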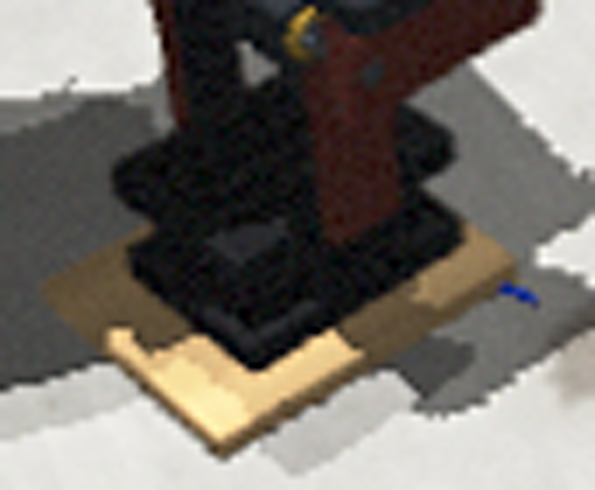

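The held plate's corners show at about left (115,185) and right (455,150), the lower plate's at left (130,250) and right (465,235). I'll turn both into positions.

Run:
```python
from h import *
c=cam("side")
f=lambda u,v:(230+u/7-.43,215+v/7-.43)
r=np.radians(17.1);M=np.array([[np.cos(r),-np.sin(r)],[np.sin(r),np.cos(r)]])
for ctr,z in(((521.8,65.1),52),((521.8,65.1),40),((520,62),22),((520,62),10)):
    for l in((-40,30),(40,-30),(-40,-30)):
        p=proj(c,np.append(np.array(ctr)+M@l,z));print(ctr,z,l,((p-[230,215]+.43)*7).round(0))
for uv in((130,250),(465,235),(258,368)):
    z=10 if uv[1]>300 else 22
    print(uv,ray(c,f(*uv),z).round(1))
# top edge corners of lower plate from contour before grasp: corner positions
```

```text
(521.8, 65.1) 52 (-40, 30) [110. 167.]
(521.8, 65.1) 52 (40, -30) [459. 134.]
(521.8, 65.1) 52 (-40, -30) [239. 267.]
(521.8, 65.1) 40 (-40, 30) [116. 199.]
(521.8, 65.1) 40 (40, -30) [461. 166.]
(521.8, 65.1) 40 (-40, -30) [244. 299.]
(520, 62) 22 (-40, 30) [122. 254.]
(520, 62) 22 (40, -30) [464. 221.]
(520, 62) 22 (-40, -30) [249. 355.]
(520, 62) 10 (-40, 30) [127. 284.]
(520, 62) 10 (40, -30) [466. 251.]
(520, 62) 10 (-40, -30) [254. 385.]
(130, 250) [475.6  79.3  22. ]
(465, 235) [564.8  39.1  22. ]
(258, 368) [494.2  27.5  10. ]
```

```bash
(python3 -m inch '[{"dx":-0.007,"dy":0.01,"dz":0.05,"roll":0},{"dx":-0.007,"dy":0.01,"dz":0.09,"roll":0},{"dx":-0.007,"dy":0.01,"dz":0.11,"roll":0},{"dx":-0.007,"dy":0.01,"dz":0.115,"roll":0},{"dx":-0.007,"dy":0.01,"dz":0.115,"roll":0}]') | egrep 'pos|force|open' ; python3 go.py 521.2 63.3 44 17
```

```text
position: [521.1, 62.4, 44.0]
contact_force: [-0.7, 0.7, -2.3]
opening: 0.676
finger_force: 20.0
at [521.1  62.4  44. ] yaw 17.2 q [ 0.1   0.59  1.95 -0.    0.6   1.37] t 6.72 open 0.676 F [-0.7  0.7 -2.3] 20.0 | REL [ 0.002 -0.006  0.   ] roll 0.003
```

```bash
(python3 -m inch '[{"dx":0.001,"dy":-0.005,"dz":0,"roll":0},{"dx":0.001,"dy":-0.005,"dz":0.003,"roll":0}]';python3 -m inch '[{"dx":0,"dy":0,"dz":0,"roll":0},{"dx":0,"dy":0,"dz":0,"roll":0},{"dx":0,"dy":0,"dz":0,"roll":0},{"dx":0,"dy":0,"dz":0,"roll":0}]' 1;python3 -m inch '[{"dx":0,"dy":0,"dz":-0.3,"roll":0},{"dx":0,"dy":0,"dz":-0.6,"roll":0},{"dx":0,"dy":0,"dz":-0.9,"roll":0},{"dx":0,"dy":0,"dz":-0.9,"roll":0}]') | egrep 'pos|force|open' ; python3 go.py 565 -110 170 0
```

```text
position: [521.2, 63.2, 43.8]
contact_force: [-0.1, -0.1, -1.2]
opening: 0.682
finger_force: 20.0
position: [521.1, 63.2, 43.7]
contact_force: [0.5, -0.4, 0.4]
opening: 0.999
finger_force: 0.0
position: [523.3, 63.4, 182.0]
contact_force: [-0.5, -0.3, 0.5]
opening: 1.0
finger_force: 0.0
at [523.3  63.4 182. ] yaw 17.2 q [0.1  0.36 1.89 0.   0.88 1.37] t 7.97 open 1.0 F [-0.5 -0.3  0.5] 0.0 | REL [-0.076  1.186  0.081] roll 0.286
```

```bash
(python3 -m inch '[{"dx":-0.04,"dy":0.4,"dz":0,"roll":0.1},{"dx":-0.06,"dy":0.8,"dz":0,"roll":0.2},{"dx":-0.076,"dy":1,"dz":0.08,"roll":0.286},{"dx":-0.076,"dy":1,"dz":0.08,"roll":0.286}]') | egrep 'pos|force|open' ; python3 go.py 565 -111 70 0
python3 - <<'E'
from h import *
c=cam("side")
cv2.imwrite("pics/g3.png",cv2.resize(c[0][180:330,230:400],None,fx=4,fy=4,interpolation=cv2.INTER_CUBIC)[:,:,::-1])
t=cam("top");m=((cv2.cvtColor(t[0],cv2.COLOR_RGB2HSV)[:,:,2]<100)*255).astype(np.uint8)
print(rect(t,m,(256,248,310,310),34))
m=((cv2.cvtColor(c[0],cv2.COLOR_RGB2HSV)[:,:,2]<100)*255).astype(np.uint8)
print(rect(c,m,(236,215,304,274),34))
E
```

```text
position: [553.5, -85.2, 164.7]
contact_force: [-0.2, 0.2, -0.3]
opening: 1.0
finger_force: 0.0
at [553.5 -85.2 164.7] yaw -0.2 q [-0.17  0.43  1.83 -0.    0.89  1.4 ] t 8.47 open 1.0 F [-0.2  0.2 -0.3] 0.0 | REL [0.079 0.172 0.631] roll -0.003
[520.5, 54.7, 131.2, 98.9, -1.1]
[509.0, 21.0, 133.6, 123.5, -74.2]
```

View pics/g3.png

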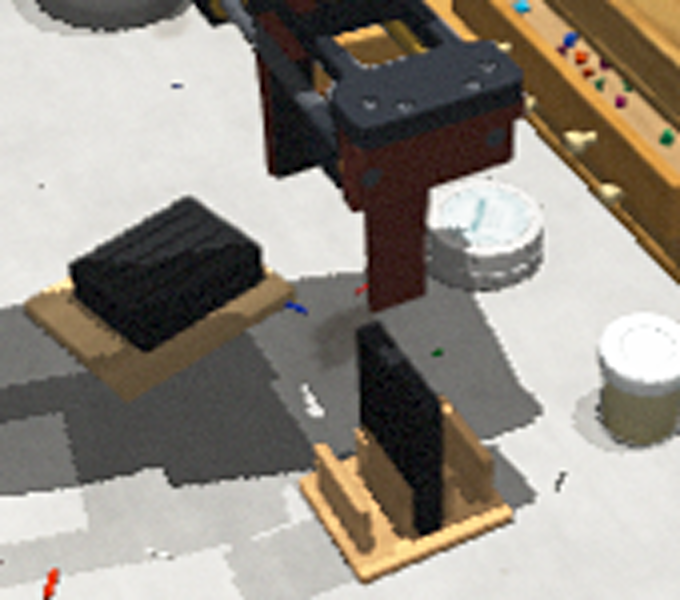

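The two stacked plates look flush, with their edges continuous around (165,290). The rack plate stands at about (400,420) and the gripper is above and behind it. Next I move over it, descend and grip.

```bash
(python3 -m inch '[{"dx":0.077,"dy":0.172,"dz":0,"roll":0},{"dx":0.077,"dy":0.172,"dz":0.1,"roll":0},{"dx":0.077,"dy":0.172,"dz":0.35,"roll":0},{"dx":0.077,"dy":0.172,"dz":0.6,"roll":0},{"dx":0.077,"dy":0.172,"dz":0.63,"roll":0},{"dx":0.077,"dy":0.172,"dz":0.63,"roll":0}]';python3 -m inch '[{"dx":0,"dy":0,"dz":0,"roll":0},{"dx":0,"dy":0,"dz":0,"roll":0},{"dx":0,"dy":0,"dz":0,"roll":0},{"dx":0,"dy":0,"dz":0,"roll":0},{"dx":0,"dy":0,"dz":0,"roll":0}]' -1 15) | egrep 'pos|force|open' ; python3 go.py 565 -111 170 0
```

```text
position: [565.8, -108.4, 72.2]
contact_force: [-0.7, -0.1, 0.1]
opening: 1.001
finger_force: 0.0
position: [566.5, -109.5, 72.9]
contact_force: [-1.2, -0.8, 6.1]
opening: 0.68
finger_force: 15.0
at [ 566.5 -109.5   72.9] yaw -0.0 q [-0.21  0.59  1.83 -0.    0.72  1.36] t 9.95 open 0.68 F [-1.2 -0.8  6.1] 15.0 | REL [-0.009  0.01  -0.648] roll -0.0
```

```bash
(python3 -m inch '[{"dx":0,"dy":0,"dz":-0.2,"roll":0},{"dx":0,"dy":0,"dz":-0.5,"roll":0},{"dx":0,"dy":0,"dz":-0.7,"roll":0},{"dx":0,"dy":0,"dz":-0.7,"roll":0}]';python3 -m inch '[{"dx":-0.1,"dy":0.3,"dz":0,"roll":0},{"dx":-0.18,"dy":0.6,"dz":0,"roll":-0.05},{"dx":-0.18,"dy":0.9,"dz":0,"roll":-0.09},{"dx":-0.18,"dy":0.9,"dz":0,"roll":-0.09}]') | egrep 'pos|force|open' ; python3 go.py 539.3 -278.4 140 5.5
```

```text
position: [567.4, -109.6, 179.2]
contact_force: [0.1, 0.1, -1.6]
opening: 0.686
finger_force: 15.0
position: [538.0, -246.6, 175.3]
contact_force: [-0.3, -0.1, -0.9]
opening: 0.682
finger_force: 15.0
at [ 538.  -246.6  175.3] yaw 5.2 q [-0.45  0.46  1.75 -0.    0.94  1.03] t 10.95 open 0.682 F [-0.3 -0.1 -0.9] 15.0 | REL [-0.01   0.212  0.235] roll -0.005
```

```bash
(python3 -m inch '[{"dx":-0.01,"dy":0.15,"dz":0,"roll":-0.005},{"dx":-0.01,"dy":0.212,"dz":0.1,"roll":-0.005},{"dx":-0.01,"dy":0.212,"dz":0.2,"roll":-0.005},{"dx":-0.01,"dy":0.212,"dz":0.235,"roll":-0.005},{"dx":-0.01,"dy":0.212,"dz":0.235,"roll":-0.005}]') | egrep 'pos|force|open' ; python3 go.py 539.3 -278.4 119 5.5
python3 - <<'E'
from h import *
c=cam("side");t=cam("top")
a=cv2.resize(c[0][270:430,300:420],None,fx=3.75,fy=3.75,interpolation=cv2.INTER_CUBIC)
b=cv2.resize(t[0][225:325,390:470],None,fx=4.2,fy=6,interpolation=cv2.INTER_CUBIC)
cv2.imwrite("pics/g4.png",np.hstack([a,b])[:,:,::-1] if a.shape[0]==b.shape[0] else a[:,:,::-1])
E
```

```text
position: [540.1, -275.1, 140.9]
contact_force: [0.5, -0.1, -0.4]
opening: 0.686
finger_force: 15.0
at [ 540.1 -275.1  140.9] yaw 5.7 q [-0.49  0.52  1.74  0.    0.89  0.98] t 11.57 open 0.686 F [ 0.5 -0.1 -0.4] 15.0 | REL [-0.007  0.021  0.146] roll 0.004
```

View pics/g4.png

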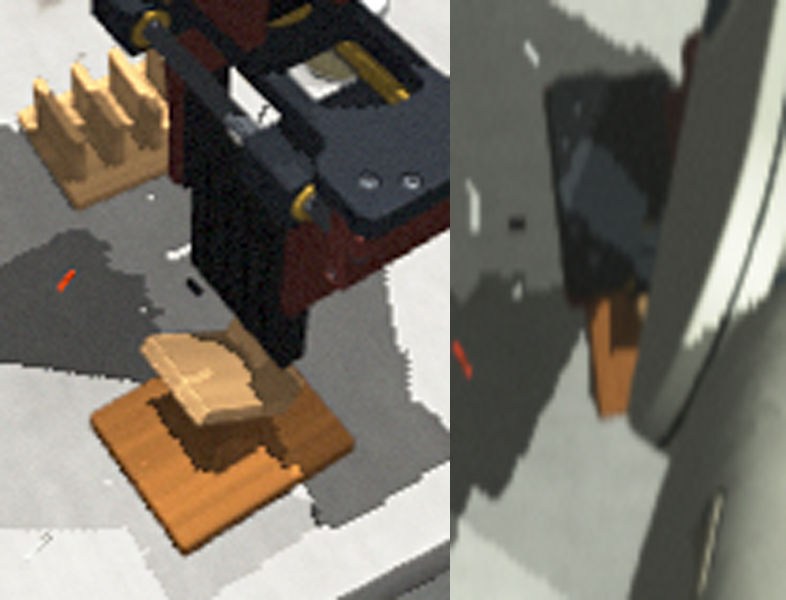

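The plate hangs upright over the rest. Its bottom edge runs from (195,262) to (290,365) in the crop and the lip lies behind it at (300,380). I'll check against the geometry.

Run:
```python
from h import *
c=cam("side")
for uv in((195,262),(290,365),(303,352)):
    print(ray(c,(300+uv[0]/3.75-.4,270+uv[1]/3.75-.4),76).round(1))
r=np.radians(5.5);ctr=np.array([528.4,-279.5]);X=np.array([np.cos(r),np.sin(r)])
def w(x,z,y=0): return np.array([*(ctr+x*X+y*np.array([-X[1],X[0]])),z])
for p in((24.2,49.4,20),(24.2,49.4,-20),(-18.7,68.4,20),(-18.7,68.4,-20)):
    print(p,((proj(c,w(*p))-[300,270]+.4)*3.75).round(0))
# tilt path: TCP world + tool rel from vertical start; L=65 (TCP), n offset 6
x0,z0=5,51.8; L=65
for th,d in((0,14),(10,14),(20,12),(30,9),(40,6),(50,3),(55,1)):
    a=np.radians(th);px,pz=19-d,42+.7*d
    x=px-L*np.sin(a)+6*np.cos(a);z=pz+L*np.cos(a)+6*np.sin(a);print(th,round(x,1),round(z,1),"rel150",round((x-11)/150,3),round((z-116.8)/150,3))
```

```text
[ 532.6 -246.    76. ]
[ 541.  -303.8   76. ]
[ 548.4 -301.2   76. ]
(24.2, 49.4, 20) [246. 305.]
(24.2, 49.4, -20) [306. 377.]
(-18.7, 68.4, 20) [159. 327.]
(-18.7, 68.4, -20) [219. 403.]
0 11.0 116.8 rel150 0.0 0.0
10 -0.4 116.9 rel150 -0.076 0.0
20 -9.6 113.5 rel150 -0.137 -0.022
30 -17.3 107.6 rel150 -0.189 -0.061
40 -24.2 99.8 rel150 -0.235 -0.113
50 -29.9 90.5 rel150 -0.273 -0.175
55 -31.8 84.9 rel150 -0.285 -0.213
```

Run:
```python
from h import *
c=cam("side")
s=lambda u,v:(295+u/3.5-.4,250+v/3.5-.4)
# side-only foot quadrilateral via wood mask in latest image
g=lambda u,v:(300+u/3.75-.4,270+v/3.75-.4)
for n,uv,z in(("NL top",g(92,417),8),("NRbot",g(187,552),0),("FRtop",g(353,440),8),("NL c2",s(102,462),8),("NR c2 bot",s(190,587),0),("FR c2",s(348,485),8)):
    print(n,ray(c,uv,z).round(1))
for n,uv,z in(("lipL",s(243,365),49.4),("lipR",s(300,437),49.4),("upL",s(150,385),68.4),("upR",s(203,462),64)): print(n,ray(c,uv,z).round(1))
```

```text
NL top [ 482.4 -250.9    8. ]
NRbot [ 490.8 -316.5    0. ]
FRtop [ 572.2 -309.5    8. ]
NL c2 [ 481.3 -251.8    8. ]
NR c2 bot [ 489.7 -316.8    0. ]
FR c2 [ 571.5 -311.4    8. ]
lipL [ 546.4 -261.1   49.4]
lipR [ 549.3 -302.7   49.4]
upL [ 499.6 -262.7   68.4]
upR [ 502.9 -301.8   64. ]
```

```bash
python3 go.py 537 -280.5 120 5.5; python3 -m inch '[{"dx":-0.024,"dy":0.034,"dz":0.03,"roll":0},{"dx":-0.024,"dy":0.034,"dz":0.07,"roll":0},{"dx":-0.024,"dy":0.034,"dz":0.11,"roll":0},{"dx":-0.024,"dy":0.034,"dz":0.14,"roll":0},{"dx":-0.024,"dy":0.034,"dz":0.14,"roll":0}]' - 8 | egrep 'pos|force|open' ; python3 go.py 537 -280.5 117 5.5
```

```text
at [ 540.9 -276.   142.4] yaw 5.7 q [-0.49  0.52  1.73  0.    0.89  0.98] t 11.78 open 0.682 F [-0.3 -0.1 -0.7] 15.0 | REL [-0.029  0.027  0.149] roll 0.004
position: [537.2, -281.4, 120.3]
contact_force: [0.7, 0.6, -0.5]
opening: 0.688
finger_force: 8.0
at [ 537.2 -281.4  120.3] yaw 5.7 q [-0.5   0.55  1.74  0.    0.85  0.97] t 12.4 open 0.688 F [ 0.7  0.6 -0.5] 8.0 | REL [-0.    -0.006  0.022] roll 0.003
```

```bash
for k in 1; do python3 -m inch '[{"dx":0,"dy":0,"dz":0.012,"roll":0},{"dx":0,"dy":0,"dz":0.012,"roll":0}]'; python3 -m inch '[{"dx":0,"dy":0,"dz":0.012,"roll":0},{"dx":0,"dy":0,"dz":0.012,"roll":0}]';python3 -m inch '[{"dx":0,"dy":0,"dz":0.012,"roll":0},{"dx":0,"dy":0,"dz":0.012,"roll":0}]'; done| egrep 'pos|contact'
```

```text
position: [537.5, -281.5, 119.1]
contact_force: [0.3, 0.6, -2.0]
position: [537.4, -281.5, 117.2]
contact_force: [-0.4, 0.3, -0.3]
position: [537.3, -281.5, 115.3]
contact_force: [1.2, -0.8, -0.9]
```

```bash
for k in 1; do python3 -m inch '[{"dx":0,"dy":0,"dz":0.012,"roll":0},{"dx":0,"dy":0,"dz":0.012,"roll":0}]'; python3 -m inch '[{"dx":0,"dy":0,"dz":0.012,"roll":0},{"dx":0,"dy":0,"dz":0.012,"roll":0}]';python3 -m inch '[{"dx":0,"dy":0,"dz":0.012,"roll":0},{"dx":0,"dy":0,"dz":0.012,"roll":0}]'; done| egrep 'pos|contact'
```

```text
position: [538.1, -281.8, 114.2]
contact_force: [0.1, 0.4, 1.3]
position: [538.6, -282.0, 112.9]
contact_force: [1.8, 0.6, 5.8]
position: [538.8, -282.2, 111.3]
contact_force: [1.8, 0.6, 6.5]
```

```bash
python3 -m inch '[{"dx":-0.035,"dy":0,"dz":0.001,"roll":0},{"dx":-0.067,"dy":0,"dz":0.005,"roll":0},{"dx":-0.1,"dy":0,"dz":0.015,"roll":0},{"dx":-0.126,"dy":0,"dz":0.026,"roll":0},{"dx":-0.155,"dy":0,"dz":0.043,"roll":0},{"dx":-0.182,"dy":0,"dz":0.06,"roll":0},{"dx":-0.182,"dy":0,"dz":0.06,"roll":0}]' - 6| egrep 'pos|contact|open'
python3 - <<'E'
from h import *
c=cam("side")
cv2.imwrite("pics/g5.png",cv2.resize(c[0][270:430,300:420],None,fx=3.75,fy=3.75,interpolation=cv2.INTER_CUBIC)[:,:,::-1])
E
```

```text
position: [509.4, -284.0, 100.4]
contact_force: [0.3, -0.4, -1.5]
opening: 0.685
```

View pics/g5.png

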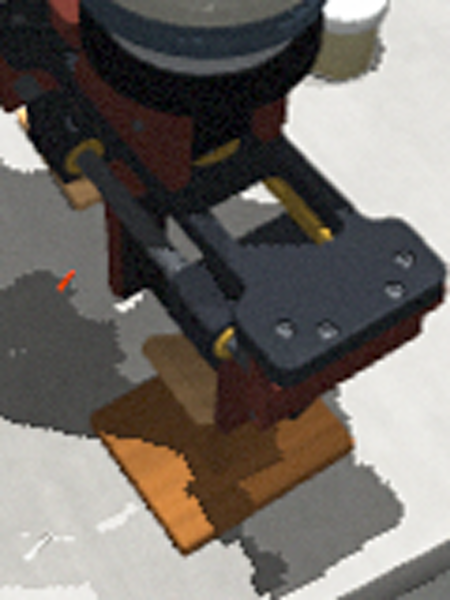

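The gripper hides the plate in this view, with the rest's support visible at (175,370). The opening of 0.685 shows the plate is still held. Continue tilting, watching the force.

```bash
(python3 -m inch '[{"dx":-0.026,"dy":0,"dz":0.022,"roll":0},{"dx":-0.051,"dy":0,"dz":0.045,"roll":0},{"dx":-0.051,"dy":0,"dz":0.045,"roll":0}]'; python3 -m inch '[{"dx":-0.022,"dy":0,"dz":0.028,"roll":0},{"dx":-0.043,"dy":0,"dz":0.056,"roll":0},{"dx":-0.043,"dy":0,"dz":0.056,"roll":0}]';python3 -m inch '[{"dx":-0.012,"dy":0,"dz":0.014,"roll":0},{"dx":-0.024,"dy":0,"dz":0.029,"roll":0},{"dx":-0.024,"dy":0,"dz":0.029,"roll":0}]')| egrep 'pos|contact|open'; python3 go.py 490 -284 90
```

```text
position: [502.0, -284.9, 93.9]
contact_force: [-0.2, -0.3, -1.0]
opening: 0.683
position: [495.6, -285.5, 85.4]
contact_force: [0.2, -0.4, -1.3]
opening: 0.681
position: [492.6, -286.0, 81.4]
contact_force: [0.0, -0.2, -0.5]
opening: 0.682
at [ 492.6 -286.    81.4] yaw 5.7 q [-0.55  0.57  1.84  0.    0.73  0.92] t 15.95 open 0.682 F [ 0.  -0.2 -0.5] 6.0 | REL [-0.016 -0.015 -0.057] roll 0
```

```bash
(python3 -m inch '[{"dx":0,"dy":0,"dz":0,"roll":0},{"dx":0,"dy":0,"dz":0,"roll":0},{"dx":0,"dy":0,"dz":0,"roll":0},{"dx":0,"dy":0,"dz":0,"roll":0},{"dx":0,"dy":0,"dz":0,"roll":0}]' 1; python3 -m inch '[{"dx":0,"dy":0,"dz":-0.2,"roll":0},{"dx":0,"dy":0,"dz":-0.6,"roll":0},{"dx":0,"dy":-0.4,"dz":-1,"roll":0},{"dx":0,"dy":-0.8,"dz":-1,"roll":0},{"dx":0,"dy":-1,"dz":-1,"roll":0},{"dx":0,"dy":-1,"dz":-1,"roll":0}]')| egrep 'pos|contact|open'
python3 - <<'E'
from h import *
t=cam("top");c=cam("side")
a=cv2.resize(c[0][300:430,300:420],None,fx=3.5,fy=3.5,interpolation=cv2.INTER_CUBIC)
b=cv2.resize(t[0][225:316,395:479],None,fx=5,fy=5,interpolation=cv2.INTER_CUBIC)
cv2.imwrite("pics/g6.png",np.hstack([a[:455],b[:455,:380]])[:,:,::-1])
E
```

```text
position: [492.6, -286.0, 81.6]
contact_force: [-1.0, 0.8, 0.2]
opening: 1.0
position: [477.3, -134.5, 232.2]
contact_force: [-0.1, -0.5, -0.4]
opening: 1.002
```

View pics/g6.png

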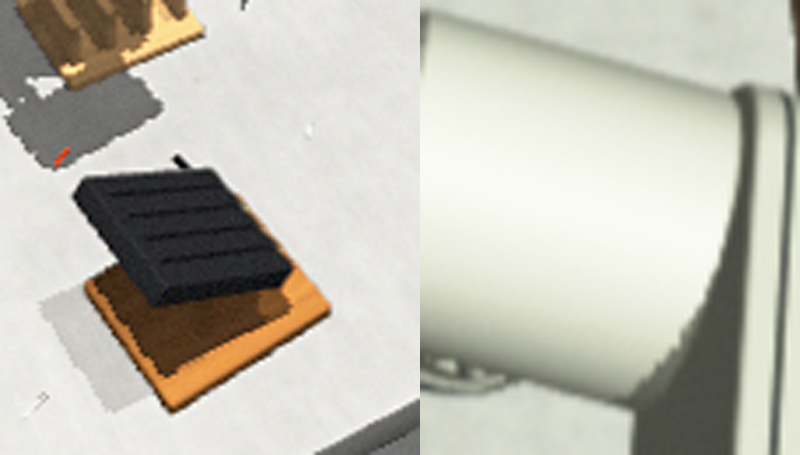

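Both the plate and the rest are clear in the side crop. The plate lies seated on the slope, its top-face corners at (78,185), (213,170), (292,268) and (158,290). The top view is blocked by the arm.

```bash
python3 - <<'E'
from h import *
c=cam("side");g=lambda p:(300+p[0]/3.5-.4,300+p[1]/3.5-.4)
P=[(78,183),(213,170),(292,268),(158,288)]
print("c",ray(c,g(np.mean(P,0)),75))
for p,z in zip(P,(98,52,52,98)): print(ray(c,g(p),z).round(1))
E
python3 go.py 516 -281.5 150 5.5
```

```text
c [ 512.72858573 -283.84563861   75.        ]
[ 476.8 -259.2   98. ]
[ 545.9 -251.2   52. ]
[ 550.2 -308.2   52. ]
[ 482.5 -315.2   98. ]
at [ 478.  -137.3  231.7] yaw 5.7 q [-0.3   0.25  1.91 -0.    0.98  1.17] t 17.48 open 0.999 F [-0.7  0.4  0.3] 0.0 | REL [0.156 0.982 0.545] roll 0.004
```

```bash
(python3 -m inch '[{"dx":0.05,"dy":0.4,"dz":0.2,"roll":0},{"dx":0.136,"dy":0.8,"dz":0.4,"roll":0},{"dx":0.136,"dy":0.998,"dz":0.54,"roll":0},{"dx":0.136,"dy":0.998,"dz":0.54,"roll":0},{"dx":0.136,"dy":0.998,"dz":0.54,"roll":0}]')| egrep 'pos|contact|open'; python3 go.py 513 -284 78 5.5
```

```text
position: [512.4, -284.2, 150.2]
contact_force: [-0.2, 1.0, -0.2]
opening: 0.996
at [ 512.4 -284.2  150.2] yaw 5.6 q [-0.53  0.48  1.78  0.    0.88  0.95] t 18.1 open 0.996 F [-0.2  1.  -0.2] 0.0 | REL [ 0.005 -0.001  0.481] roll 0.002
```

```bash
(python3 -m inch '[{"dx":0.005,"dy":0,"dz":0.2,"roll":0},{"dx":0.005,"dy":0,"dz":0.35,"roll":0},{"dx":0.005,"dy":0,"dz":0.48,"roll":0},{"dx":0.005,"dy":0,"dz":0.48,"roll":0},{"dx":0.005,"dy":0,"dz":0.48,"roll":0}]';python3 -m inch '[{"dx":0,"dy":0,"dz":0,"roll":0},{"dx":0,"dy":0,"dz":0,"roll":0},{"dx":0,"dy":0,"dz":0,"roll":0},{"dx":0,"dy":0,"dz":0,"roll":0},{"dx":0,"dy":0,"dz":0,"roll":0}]' -1 12;python3 -m inch '[{"dx":0,"dy":0,"dz":-0.1,"roll":0},{"dx":0,"dy":0,"dz":-0.3,"roll":0},{"dx":0,"dy":0,"dz":-0.6,"roll":0},{"dx":0,"dy":0,"dz":-0.8,"roll":0},{"dx":0,"dy":0,"dz":-0.8,"roll":0}]')| egrep 'pos|force|open'
python3 - <<'E'
from h import *
c=cam("side");cv2.imwrite("pics/g7.png",c[0][:,:,::-1])
r=c[0][345:395,325:385].reshape(-1,3);h=cv2.cvtColor(c[0],cv2.COLOR_RGB2HSV)
print("dark px on rest area",(h[345:395,325:385,2]<70).sum())
E
```

```text
position: [514.2, -283.7, 79.4]
contact_force: [0.5, -0.5, 0.4]
opening: 0.996
finger_force: 0.0
position: [513.8, -283.7, 78.8]
contact_force: [-1.7, -0.6, 3.8]
opening: 0.688
finger_force: 12.0
position: [515.0, -284.4, 201.6]
contact_force: [0.1, 0.9, -0.8]
opening: 0.682
finger_force: 12.0
dark px on rest area 118
```

```bash
(python3 -m inch '[{"dx":0.05,"dy":-0.4,"dz":0,"roll":0},{"dx":0.07,"dy":-0.8,"dz":0,"roll":0},{"dx":0.07,"dy":-1,"dz":0,"roll":0}]'; python3 -m inch '[{"dx":0.07,"dy":-0.4,"dz":0,"roll":0},{"dx":0.07,"dy":-0.8,"dz":0,"roll":0},{"dx":0.07,"dy":-1,"dz":0,"roll":0}]'; python3 -m inch '[{"dx":0.07,"dy":-0.4,"dz":0,"roll":0},{"dx":0.07,"dy":-0.8,"dz":0,"roll":0},{"dx":0.07,"dy":-1,"dz":0,"roll":0}]')| egrep 'pos|force|open'; python3 go.py 490 200 70 5.7
```

```text
position: [507.4, -130.6, 196.7]
contact_force: [0.5, -0.1, -0.4]
opening: 0.685
finger_force: 12.0
position: [502.9, 19.4, 196.9]
contact_force: [-0.1, -0.1, -1.2]
opening: 0.681
finger_force: 12.0
position: [498.7, 169.5, 196.9]
contact_force: [-0.4, -0.9, -0.7]
opening: 0.684
finger_force: 12.0
at [498.7 169.5 196.9] yaw 5.8 q [0.3  0.34 1.88 0.   0.93 1.77] t 21.15 open 0.684 F [-0.4 -0.9 -0.7] 12.0 | REL [-0.034 -0.208  0.846] roll 0.002
```

```bash
(python3 -m inch '[{"dx":-0.034,"dy":-0.2,"dz":0.3,"roll":0},{"dx":-0.034,"dy":-0.208,"dz":0.6,"roll":0},{"dx":-0.034,"dy":-0.208,"dz":0.9,"roll":0},{"dx":-0.034,"dy":-0.208,"dz":0.9,"roll":0},{"dx":-0.034,"dy":-0.208,"dz":0.9,"roll":0}]'; python3 -m inch '[{"dx":0,"dy":0,"dz":0.04,"roll":0},{"dx":0,"dy":0,"dz":0.07,"roll":0},{"dx":0,"dy":0,"dz":0.1,"roll":0},{"dx":0,"dy":0,"dz":0.13,"roll":0},{"dx":0,"dy":0,"dz":0.16,"roll":0}]' - 5; python3 -m inch '[{"dx":0,"dy":0,"dz":0.03,"roll":0},{"dx":0,"dy":0,"dz":0.06,"roll":0},{"dx":0,"dy":0,"dz":0.08,"roll":0}]')| egrep 'pos|force|open'; python3 go.py 490 200 19.5 5.7
```

```text
position: [492.2, 197.7, 63.9]
contact_force: [0.5, 0.4, -0.8]
opening: 0.679
finger_force: 12.0
position: [492.1, 197.8, 39.3]
contact_force: [-0.3, 0.8, -0.8]
opening: 0.683
finger_force: 5.0
position: [491.9, 197.8, 27.3]
contact_force: [-0.0, -0.5, 1.3]
opening: 0.681
finger_force: 5.0
at [491.9 197.8  27.3] yaw 5.7 q [0.36 0.63 1.94 0.   0.58 1.83] t 22.77 open 0.681 F [-0.  -0.5  1.3] 5.0 | REL [-0.011 -0.016  0.052] roll 0.0
```

Lower the rest of the way, release, back off upward and measure.

```bash
(python3 -m inch '[{"dx":0,"dy":0,"dz":0.025,"roll":0},{"dx":0,"dy":0,"dz":0.05,"roll":0},{"dx":0,"dy":0,"dz":0.05,"roll":0}]'; python3 -m inch '[{"dx":0,"dy":0,"dz":0,"roll":0},{"dx":0,"dy":0,"dz":0,"roll":0},{"dx":0,"dy":0,"dz":0,"roll":0},{"dx":0,"dy":0,"dz":0,"roll":0}]' 1;python3 -m inch '[{"dx":0,"dy":0,"dz":-0.2,"roll":0},{"dx":0,"dy":-0.4,"dz":-0.6,"roll":0},{"dx":0,"dy":-0.8,"dz":-0.9,"roll":0},{"dx":0,"dy":-1,"dz":-1,"roll":0},{"dx":0,"dy":-1,"dz":-1,"roll":0},{"dx":0,"dy":-1,"dz":-1,"roll":0}]')| egrep 'pos|force|open'
cat > meas.py <<'E'
from h import *
for n,roi in(("top",(190,255,245,318)),("side",(205,195,285,250))):
    c=cam(n)
    m=((cv2.cvtColor(c[0],cv2.COLOR_RGB2HSV)[:,:,2]<70)*255).astype(np.uint8)
    print(n,rect(c,m,roi,12),"box",cv2.boundingRect(cont(m,roi)))
    cv2.imwrite(f"pics/m_{n}.png",c[0][:,:,::-1])
    roi=(256,248,310,310) if n=="top" else (236,215,304,274)
    print(" pile",rect(c,m,roi,34))
E
python3 meas.py
```

```text
position: [492.1, 197.8, 19.8]
contact_force: [0.4, 0.0, -0.9]
opening: 0.685
finger_force: 5.0
position: [492.2, 197.8, 20.2]
contact_force: [-0.3, -0.5, -0.7]
opening: 1.0
finger_force: 0.0
position: [476.6, 346.7, 169.7]
contact_force: [0.7, -0.4, 0.4]
opening: 0.997
finger_force: 0.0
top [487.9, 215.8, 71.9, 22.8, 5.5] box (206, 280, 13, 34)
 pile [493.6, 76.2, 0.0, 0.0, 0.0]
side [487.5, 191.2, 80.2, 69.6, 5.8] box (217, 209, 42, 29)
 pile [517.4, 51.9, 89.1, 77.5, 17.0]
```

```bash
python3 go.py 489.8 197.8 60 5.7
```

```text
at [476.4 345.4 168.7] yaw 5.7 q [ 0.61  0.46  1.76 -0.    0.92  2.08] t 24.5 open 1.0 F [0.6 0.  0.2] 0.0 | REL [-0.006  0.987  0.726] roll -0.001
```

```bash
(python3 -m inch '[{"dx":-0.006,"dy":0.4,"dz":0,"roll":0},{"dx":-0.006,"dy":0.8,"dz":0.2,"roll":0},{"dx":-0.006,"dy":0.987,"dz":0.5,"roll":0},{"dx":-0.006,"dy":0.987,"dz":0.726,"roll":0},{"dx":-0.006,"dy":0.987,"dz":0.726,"roll":0},{"dx":-0.006,"dy":0.987,"dz":0.726,"roll":0}]')| egrep 'pos|force|open'; python3 go.py 489.8 197.8 20.5 5.7
```

```text
position: [491.2, 199.3, 61.5]
contact_force: [0.6, 0.3, 0.9]
opening: 0.996
finger_force: 0.0
at [491.2 199.3  61.5] yaw 5.7 q [ 0.36  0.56  1.93 -0.    0.64  1.83] t 25.25 open 0.996 F [0.6 0.3 0.9] 0.0 | REL [-0.01   0.009  0.274] roll -0.0
```

```bash
(python3 -m inch '[{"dx":-0.008,"dy":0.005,"dz":0.1,"roll":0},{"dx":-0.008,"dy":0.005,"dz":0.2,"roll":0},{"dx":-0.008,"dy":0.005,"dz":0.27,"roll":0},{"dx":-0.008,"dy":0.005,"dz":0.27,"roll":0},{"dx":-0.008,"dy":0.005,"dz":0.27,"roll":0}]')| egrep 'pos|force|open'; python3 go.py 489.8 197.8 20.5 5.7
(python3 -m inch '[{"dx":0,"dy":0,"dz":0,"roll":0},{"dx":0,"dy":0,"dz":0,"roll":0},{"dx":0,"dy":0,"dz":0,"roll":0},{"dx":0,"dy":0,"dz":0,"roll":0},{"dx":0,"dy":0,"dz":0,"roll":0},{"dx":0,"dy":0,"dz":0,"roll":0}]' -1 20; python3 -m inch '[{"dx":0,"dy":0,"dz":-0.2,"roll":0},{"dx":0,"dy":0,"dz":-0.5,"roll":0},{"dx":0,"dy":0,"dz":-0.6,"roll":0},{"dx":0,"dy":0,"dz":-0.6,"roll":0}]')| egrep 'pos|force|open'; python3 go.py 521.2 63.2 80 17.2
```

```text
position: [489.9, 198.9, 20.7]
contact_force: [-0.7, -0.0, 0.6]
opening: 1.001
finger_force: 0.0
at [489.9 198.9  20.7] yaw 5.7 q [0.36 0.64 1.94 0.   0.56 1.83] t 25.88 open 1.001 F [-0.7 -0.   0.6] 0.0 | REL [-0.002  0.007  0.001] roll 0.0
position: [490.0, 198.8, 20.9]
contact_force: [0.4, -0.2, 5.0]
opening: 0.68
finger_force: 20.0
position: [490.3, 199.0, 111.1]
contact_force: [0.2, 0.6, -0.9]
opening: 0.68
finger_force: 20.0
at [490.3 199.  111.1] yaw 5.7 q [0.36 0.47 1.92 0.   0.74 1.83] t 27.12 open 0.68 F [ 0.2  0.6 -0.9] 20.0 | REL [0.115 0.921 0.207] roll -0.192
```

```bash
(python3 -m inch '[{"dx":0.05,"dy":0.4,"dz":0,"roll":-0.1},{"dx":0.115,"dy":0.8,"dz":0,"roll":-0.192},{"dx":0.115,"dy":0.921,"dz":0.1,"roll":-0.192},{"dx":0.115,"dy":0.921,"dz":0.207,"roll":-0.192},{"dx":0.115,"dy":0.921,"dz":0.207,"roll":-0.192},{"dx":0.115,"dy":0.921,"dz":0.207,"roll":-0.192}]')| egrep 'pos|force|open'; python3 go.py 521.2 63.2 56 17.2
```

```text
position: [520.3, 64.3, 79.1]
contact_force: [0.6, 0.6, -0.7]
opening: 0.682
finger_force: 20.0
at [520.3  64.3  79.1] yaw 17.3 q [0.1  0.53 1.94 0.   0.67 1.37] t 27.88 open 0.682 F [ 0.6  0.6 -0.7] 20.0 | REL [0.004 0.009 0.154] roll 0.002
```

```bash
(python3 -m inch '[{"dx":0.004,"dy":0.009,"dz":0.06,"roll":0.002},{"dx":0.004,"dy":0.009,"dz":0.11,"roll":0.002},{"dx":0.004,"dy":0.009,"dz":0.14,"roll":0.002},{"dx":0.004,"dy":0.009,"dz":0.154,"roll":0.002},{"dx":0.004,"dy":0.009,"dz":0.154,"roll":0.002}]')| egrep 'pos|force|open'; python3 go.py 521.2 63.2 55.5 17.2
python3 - <<'E'
from h import *
c=cam("side")
# horizontal edges check: print dark mask rows of the left corner columns of the pile
m=cv2.cvtColor(c[0],cv2.COLOR_RGB2HSV)[:,:,2]<70
for v in range(228,272,2):
    r=np.where(m[v,236:306])[0];print(v,(236+r.min(),236+r.max()) if len(r) else None,end=" ")
E
```

```text
position: [521.7, 61.9, 56.4]
contact_force: [0.6, -0.5, -0.6]
opening: 0.681
finger_force: 20.0
at [521.7  61.9  56.4] yaw 17.1 q [0.1  0.57 1.95 0.   0.63 1.37] t 28.5 open 0.681 F [ 0.6 -0.5 -0.6] 20.0 | REL [-0.    -0.009  0.006] roll -0.002
228 (np.int64(255), np.int64(294)) 230 (np.int64(255), np.int64(290)) 232 (np.int64(249), np.int64(288)) 234 (np.int64(256), np.int64(291)) 236 (np.int64(236), np.int64(294)) 238 (np.int64(251), np.int64(294)) 240 (np.int64(247), np.int64(295)) 242 (np.int64(246), np.int64(294)) 244 (np.int64(247), np.int64(295)) 246 (np.int64(247), np.int64(295)) 248 (np.int64(247), np.int64(295)) 250 (np.int64(248), np.int64(294)) 252 (np.int64(248), np.int64(291)) 254 (np.int64(249), np.int64(288)) 256 (np.int64(251), np.int64(286)) 258 (np.int64(253), np.int64(282)) 260 (np.int64(256), np.int64(278)) 262 (np.int64(258), np.int64(276)) 264 (np.int64(262), np.int64(272)) 266 (np.int64(244), np.int64(268)) 268 (np.int64(240), np.int64(282)) 270 (np.int64(287), np.int64(288))
```

```bash
(python3 -m inch '[{"dx":-0.002,"dy":-0.008,"dz":0.002,"roll":0},{"dx":-0.002,"dy":-0.008,"dz":0.008,"roll":0},{"dx":-0.002,"dy":-0.008,"dz":0.008,"roll":0}]';python3 -m inch '[{"dx":0,"dy":0,"dz":0,"roll":0},{"dx":0,"dy":0,"dz":0,"roll":0},{"dx":0,"dy":0,"dz":0,"roll":0},{"dx":0,"dy":0,"dz":0,"roll":0}]' 1;python3 -m inch '[{"dx":0,"dy":0,"dz":-0.3,"roll":0},{"dx":0,"dy":0,"dz":-0.6,"roll":0},{"dx":0,"dy":-0.4,"dz":-0.9,"roll":0},{"dx":0,"dy":-0.8,"dz":-1,"roll":0},{"dx":0,"dy":-1,"dz":-1,"roll":0},{"dx":0,"dy":-1,"dz":-1,"roll":0}]';python3 -m inch '[{"dx":0,"dy":-0.4,"dz":0,"roll":0},{"dx":0,"dy":-0.8,"dz":0,"roll":0},{"dx":0,"dy":-1,"dz":0,"roll":0},{"dx":0,"dy":-1,"dz":0,"roll":0}]') | egrep 'pos|force|open'
python3 - <<'E'
from h import *
for n,roi,off in(("side",(230,205,310,280),0),("top",(254,245,312,312),0)):
    c=cam(n);v=cv2.cvtColor(c[0],cv2.COLOR_RGB2HSV)[:,:,2];m=((v<(70 if n=="side" else 100))*255).astype(np.uint8)
    k=cont(m,roi);print(n,rect(c,m,roi,46))
    x0,y0,x1,y1=roi
    for r in range(y0,y1,2):
        q=k[k[:,1]==r][:,0]
        if len(q):print(r,q.min(),q.max(),end="; ")
    print()
    # flush model: outline predicted for pile at (ctr) with 3 plates
    for ctr in((520,62),(521.2,63.2)):
        a=np.radians(17.1);M=np.array([[np.cos(a),-np.sin(a)],[np.sin(a),np.cos(a)]])
        for z in(46,34,22,10): print(ctr,z,[proj(c,np.append(np.array(ctr)+M@l,z)).round(1).tolist() for l in((-40,30),(-40,-30),(40,-30),(40,30))])
E
```

```text
position: [521.1, 63.0, 55.4]
contact_force: [0.7, 0.7, -0.6]
opening: 0.684
finger_force: 20.0
position: [521.1, 63.0, 55.4]
contact_force: [0.5, 0.4, -0.0]
opening: 1.0
finger_force: 0.0
position: [476.4, 208.5, 205.9]
contact_force: [0.2, -0.3, -0.2]
opening: 1.0
finger_force: 0.0
position: [432.6, 350.4, 204.8]
contact_force: [-0.2, 0.0, -0.0]
opening: 0.997
finger_force: 0.0
side [515.4, 45.4, 95.1, 88.2, 17.0]
225 276 276; 227 272 279; 229 269 282; 231 265 285; 233 262 287; 235 258 290; 237 255 293; 239 251 294; 241 248 294; 243 247 294; 245 247 294; 247 248 295; 249 248 295; 251 249 292; 253 249 289; 255 251 285; 257 253 283; 259 255 279; 261 258 276; 263 260 272; 265 263 270; 267 265 267; 
(520, 62) 46 [[245.3, 241.9], [263.8, 256.2], [295.1, 237.2], [276.3, 224.2]]
(520, 62) 34 [[246.2, 246.4], [264.5, 260.8], [295.5, 241.7], [276.8, 228.6]]
(520, 62) 22 [[247.0, 250.8], [265.2, 265.2], [295.8, 246.1], [277.3, 233.0]]
(520, 62) 10 [[247.8, 255.1], [265.8, 269.6], [296.2, 250.4], [277.8, 237.3]]
(521.2, 63.2) 46 [[245.7, 241.4], [264.2, 255.7], [295.4, 236.7], [276.6, 223.7]]
[... 496 characters left out ...]
71 298; 293 271 295; 295 272 289; 297 273 283; 299 274 276; 
(520, 62) 46 [[274.4, 300.3], [301.5, 291.4], [289.9, 255.8], [263.1, 264.6]]
(520, 62) 34 [[274.8, 300.7], [301.6, 291.9], [290.1, 256.6], [263.5, 265.3]]
(520, 62) 22 [[275.2, 301.1], [301.7, 292.3], [290.3, 257.5], [264.0, 266.0]]
(520, 62) 10 [[275.5, 301.5], [301.8, 292.8], [290.5, 258.3], [264.5, 266.8]]
(521.2, 63.2) 46 [[273.9, 299.8], [301.0, 290.8], [289.3, 255.3], [262.5, 264.0]]
(521.2, 63.2) 34 [[274.2, 300.2], [301.1, 291.3], [289.5, 256.1], [263.0, 264.8]]
(521.2, 63.2) 22 [[274.6, 300.6], [301.1, 291.8], [289.7, 256.9], [263.4, 265.5]]
(521.2, 63.2) 10 [[274.9, 301.0], [301.2, 292.3], [289.9, 257.7], [263.9, 266.2]]
```

```bash
python3 -c "
from workcell import bot
print(bot.read_state()['time'],bot.hand_in())"
```

```text
the job is handed in; nothing more can be done
30.775 None
```

The job is handed in at 30.8 s: the rack plate was laid and let go on the rest, then retaken, and in my last camera measurements all three plates lie in one pile, flush to about 2–3 mm; no verdict came back.

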